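Release the key left down on the spice mill

TASK

One of the four speed keys on the counter spice mill has been left latched down, so the mill would start as soon as it is plugged in. Tap all four keys lightly with the fingertips, one after the other, starting at the key nearest the grinding bowl and working away from it, without yet clicking any of them; then give the latched one a full press and let go so that it springs up, leaving all four keys up. Only touch the keys: do not pick up or shove the things standing around the mill.

Things in the scene. Friction and masses are not known exactly. Their poses are not given: they have to be found in the camera images.
- mill: White fixed mill. Origin on the counter under the middle of the key row; z up, y along the row towards the bowl, x away from the robot (yaw within 0.3 rad of the world). Flat base x -70 to +90, y -110 to +275 mm, top 55 mm high. Four equal keys at x -20 and y +69, +23, -23, -69 mm (key_1 to key_4), each 34 mm in x, 26 mm in y. One is latched at the start, any of the four; the others are raised.
- bowl (a point): Centre of the lid knob's top on the round steel and clear grinding bowl, 128 mm across, that stands on the mill's base at x +10, y +210 mm of the mill; this point is the mill's highest, 161 mm above the counter.
- key_1: Black key nearest the bowl. Origin: centre of its top face; axes as the mill's. All keys slide straight down. Top 72 mm above the counter when raised, 66.5 mm when latched, 62 mm at the hard stop (10 mm of travel). Spring: 1.5 N at the top plus 0.45 N per mm, so a raised key yields to 2 to 3 N while the latched one stands firm up to 4 N.
- key_2: Second key from the bowl, same as key_1. All keys are push-push latches: a press to the hard stop (6 N by the spring; push with 8 to 15 N) clicks, so that on letting go a raised key stays latched and a latched key springs up. Presses under 8 mm below the raised height (62 mm is 10 mm below) click nothing.
- key_3: Third key from the bowl, same as key_1. A tap counts when the fingers push on the key with 0.5 N or more for 0.05 s; it is light when a raised key goes down less than 7 mm and the latched key does not click.
- key_4: Fourth key, farthest from the bowl, same as key_1.
- cup: Loose steel measuring cup, 66 mm across, 70 mm high, beside the fourth-key end of the mill; origin under its centre. To be left alone.
- spoon: Loose spoon with wooden handle, 170 mm long, 20 mm high, lying on the counter on the robot's side of the mill; origin at its middle. To be left alone.
- jar: Loose amber glass jar, 52 mm across, 75 mm high, on the robot's side of the mill near the bowl; origin under its centre. To be left alone.
- tin: Loose plain tin, 60 mm across, 65 mm high, on the far side of the mill; origin under its centre. To be left alone.
- weight: Loose brass scale weight, 36 mm across, 50 mm high, on the far side of the mill; origin under its centre. To be left alone.
- cheese: Loose small cheese wheel, 120 mm across, 40 mm high, on the counter to the robot's right; origin under its centre. To be left alone.
- jar_b: Loose terracotta-coloured jar with white lid, 60 mm across, 80 mm high, on the counter to the robot's left; origin under its centre. To be left alone.

How it is judged:
By the outcome, as a careful person would: the job done as asked, in the order asked, and still so for the second after the job is handed in, with the robot touching nothing.
It also fails if it takes over 45 s, if anything falls off the work surface, if the arm or the gripper's body presses on something with over 40 N, if the wrist force passes 120 N, or if a joint passes its speed limit or range.

ROBOT

A 7-joint arm with a two-finger parallel gripper is mounted at the origin on the work surface. World frame = base frame: x ahead of the robot, y to its left, z up, the work surface at z = 0. Lengths are in m, angles in rad, forces in N, time in s.
With the tool pointing down it reaches from about 0.425 to 1.025 m from the base axis. Payload 9.4 kg.
Tool frame: the origin (TCP) lies midway between the tips of the shut fingers; the grasp point (between the pads) lies 19 mm behind it; z points along the fingers, y is the line along which they close (so a half turn about z gives the same grasp; the last joint's range is limited). The gripper opens to 93 mm and grips with 3 to 60 N. Pads are 15 mm wide; open, the fingers measure 128 mm over their backs; the gripper's body (75 mm by 188 mm) begins 65 mm behind the grasp point.
Start: joints at [-1.181, 0.599, -0.003, 1.599, 0.002, 0.943, -0.08], TCP at [0.326, 0.647, 0.219] pointing down, gripper open.
Joint ranges: [-2.57, 2.57], [-0.35, 1.97], [-1.29, 1.29], [0.11, 2.56], [-1.05, 4.19], [0.11, 1.86], [-2.63, 2.63]. Speed limits (rad/s): [2.22, 2.22, 3.01, 3.01, 3.14, 3.14, 3.14].

INTERFACE

Orientations are given as a 3x3 rotation matrix whose columns are the frame's x, y, z axes.
In Python, from cell import env gives the robot as it stands.
- The arm moves only by the shell command python3 -m creep 'ROWS'. ROWS is JSON, a list of rows, each an object with "gripper": the finger opening in cm, from 0 to 9.3; "travel": the shift along the tool's x, y, z in cm, a list of three; "yaw": the turn about the tool's z in rad. A call has 1 to 8 rows; each row is the pose to reach, as a shift and turn from the pose commanded when the call began, along the tool's axes at that moment; what a row does not reach only later rows make up. A row lasts 1/10 s, in which the tool goes at most 50 mm and 8.59 degrees, less where a joint would pass 70% of its speed; a pose out of reach is approached as far as the arm can. A call with a gripper value outside its range is refused whole. The fingers move at their own pace and stop on an object; the grip force is fixed at half the most. Time passes only in rows, so rows that repeat a pose let the fingers close. It gives the time, the measured TCP pose, the force, the opening and the grip force at its end, in the units of the state.
- env.read_state(): the state, without advancing time (a new reading comes with each control period).
- env.grab_frame(name): name is "scene" or "top" or "wrist"; returns a dict with "pixels" (400x640x3 uint8, red, green, blue), "camera_matrix" (3x3 intrinsics, pixels), "k1" (the pictures are not rectified: a ray, as slopes to the right and down, at radius r is drawn at 1 + k1 r^2 times it, then the intrinsics apply), "position" and "orientation" of the camera in the world. Camera axes: x right, y up, looking along -z (the intrinsics and any distortion apply to the point x, -y, -z); pixel columns grow to the right and rows downward; lengths in m; the calibration is good to about 2 mm. A picture is of the moment at which its call begins. There is no depth.
- env.sign_off(): hands the job in; it is judged then, once.
The state is a dict: "time_s": time; "joints": joint angles; "joint_vel": joint speeds; "joint_efforts": joint torques, N m; "tool_pos": TCP position; "tool_rot": TCP orientation; "force": force on the tool from outside, world axes, zero at the start; "torque": the same for the moment, N m; "grip_width": finger opening in m; "finger_force": force on a finger pad.
Only numpy, scipy, OpenCV 4.12 (cv2) and the standard library are available. Lean on these libraries where they do the work, as an engineer would, in place of code of your own. Each camera call takes 0.05 s, during which the arm holds its last target. There are 200 camera calls.

## Working session

There is one attempt and no reset: what is moved stays moved. The work goes in short steps, Python scripts to look and compute and a shell command to move; the robot and the scene stay as the last step left them, time stands still between calls to the robot, and variables do not carry over. Pictures are saved under pics/ and viewed, at most 10 in all, crops included, and the job is handed in when it is done.

```bash
ls; mkdir -p pics
python3 - <<'E'
from cell import env
import cv2,pickle
for n in("scene","top"):
    f=env.grab_frame(n);pickle.dump(f,open(n+".pkl","wb"));cv2.imwrite(f"pics/{n}0.png",f["pixels"][:,:,::-1])
    print(n,f["camera_matrix"],f["k1"],f["position"],f["orientation"])
s=env.read_state();print(s)
E
```

```text
pics
scene [[386.23740879   0.         325.20118471]
 [  0.         386.23740879 196.87374073]
 [  0.           0.           1.        ]] -0.02284560447264407 [1.23940067 0.02641983 0.98178429] [[-0.04066177 -0.79710191  0.60247421]
 [ 0.99899704 -0.04374725  0.00954393]
 [ 0.0187491   0.60225802  0.79808129]]
top [[417.17047302   0.         321.51899627]
 [  0.         417.17047302 197.69210243]
 [  0.           0.           1.        ]] 0.021752089287132424 [0.36484887 0.00931821 1.67766075] [[ 1.62970722e-02  9.89679576e-01 -1.42368330e-01]
 [-9.99867134e-01  1.60818068e-02 -2.66260900e-03]
 [-3.45589785e-04  1.42392807e-01  9.89810168e-01]]
{'time_s': 0.1, 'joints': array([-1.18074854,  0.60001936, -0.00256765,  1.60003539,  0.00182603,
        0.94286903, -0.07975958]), 'joint_vel': array([ 4.28050889e-05, -2.21814879e-03,  9.81905747e-04, -8.44414989e-04,
       -9.23008122e-04,  3.08923967e-04, -1.03744212e-03]), 'joint_efforts': array([ 5.02336494e-03, -7.66560102e+01,  1.50226370e+00, -2.52931112e+01,
       -5.22574468e-02,  1.36455498e-02,  4.96650955e-05]), 'tool_pos': array([0.3260545 , 0.64707617, 0.21786975]), 'tool_rot': array([[-8.93096885e-01,  4.49864121e-01, -4.76846215e-04],
       [ 4.49864354e-01,  8.93096033e-01, -1.24060087e-03],
       [-1.32232359e-04, -1.32249289e-03, -9.99999117e-01]]), 'force': array([ 0.30203511, -0.27604575,  0.85074759]), 'torque': array([ 0.04781175,  0.01220872, -0.0059146 ]), 'finger_force': 0.0, 'grip_width': 0.09287605609137099}
```

View pics/top0.png

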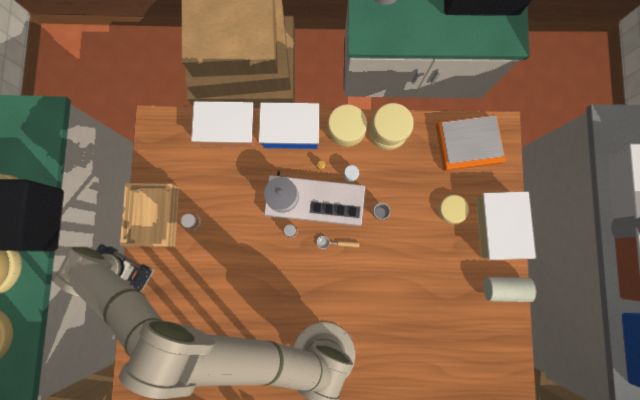

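View pics/scene0.png

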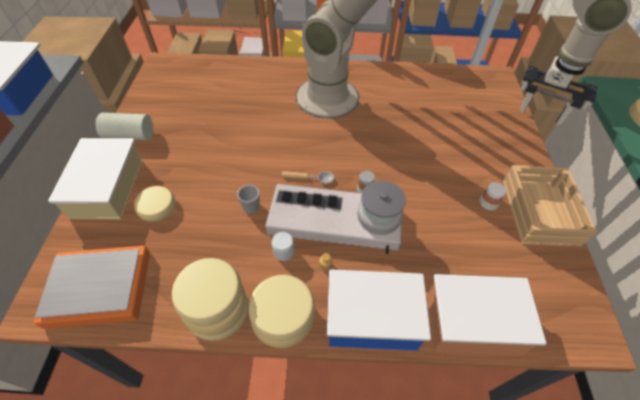

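The top view shows the mill spanning about (266,178)-(364,223), with the bowl knob near (281,188) and the keys from (317,207) to (355,212). The scene view shows the keys from (287,197) to (334,203) and the bowl near (382,200). Next I'll enlarge both crops.

```bash
python3 - <<'E'
import cv2,pickle,numpy as np
t=pickle.load(open("top.pkl","rb"))["pixels"][165:245,255:395,::-1]
s=pickle.load(open("scene.pkl","rb"))["pixels"][165:260,265:415,::-1]
a=cv2.resize(t,(525,300),interpolation=cv2.INTER_CUBIC)
b=cv2.resize(s,(525,300),interpolation=cv2.INTER_CUBIC)
cv2.imwrite("pics/crop1.png",np.vstack([a,b]))
E
cat > geo.py <<'E'
import numpy as np,cv2
def ray(f,u,v):
    K=f["camera_matrix"];d=np.array([f["k1"],0,0,0,0.])
    x,y=cv2.undistortPoints(np.array([[[u,v]]],float),K,d)[0,0]
    return np.array(f["position"]),np.array(f["orientation"])@np.array([x,-y,-1])
def atz(f,u,v,z):
    p,r=ray(f,u,v);return p+r*(z-p[2])/r[2]
def proj(f,P):
    R=np.array(f["orientation"]);q=(np.atleast_2d(P)-f["position"])@R*[1,-1,-1]
    return cv2.projectPoints(q,np.zeros(3),np.zeros(3),f["camera_matrix"],np.array([f["k1"],0,0,0,0.]))[0][:,0]
E
```

```text
(no output)
```

View pics/crop1.png

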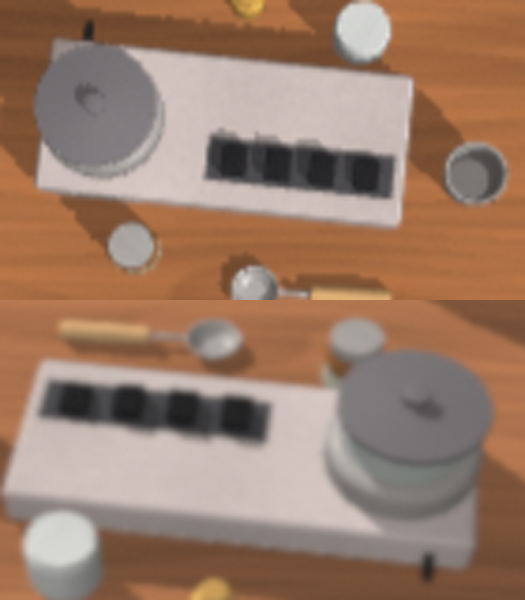

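Run:
```python
import pickle,numpy as np
from geo import *
from scipy.optimize import least_squares
T=pickle.load(open("top.pkl","rb"));S=pickle.load(open("scene.pkl","rb"))
keys=[[-.02,y,.071] for y in(.069,.023,-.023,-.069)]
knob=[[.01,.21,.161]]
top=np.array(keys+knob+[[.09,.275,.055],[.09,-.11,.055],[-.07,-.11,.055],[-.07,.275,.055]])
tp=np.array([(233,158),(277,162),(321,168),(365,173),(90,97),(55,40),(412,77),(400,226),(38,187)])/3.75+[255,165]
sc=np.array(keys+knob+[[-.07,-.11,.055],[.09,-.11,.055],[.09,.275,.055]])
sp=np.array([(238,112),(183,108),(130,103),(78,101),(422,100),(45,62),(8,195),(475,240)])/[3.5,95*0+300/95]+[265,165]
def W(p,M):
    c,s=np.cos(p[2]),np.sin(p[2]);return M@np.array([[c,-s,0],[s,c,0],[0,0,1]]).T+[p[0],p[1],0]
def fit(w):
    f=lambda p:np.r_[(proj(T,W(p,top))-tp).ravel()*w[0],(proj(S,W(p,sc))-sp).ravel()*w[1]]
    r=least_squares(f,[.6,-.05,0],loss="soft_l1");return r.x,f(r.x)
for w in((1,0),(0,1),(1,1)):
    p,e=fit(w);print(w,p)
print(e.reshape(-1,2).round(1))
print(W(p,np.array(keys+knob)).round(4))
R=np.array([[-0.8931,.44986,0],[.44986,.8931,0],[0,0,-1]])
print("yaw tool y",np.arctan2(R[1,1],R[0,1]))
np.save("mill.npy",p)
for n,u,v,z in(("cup",472,173,.07),("tin",363,30,.065),("jar",132,246,.075),("weight",247,3,.05),("spoonbowl",254,286,.02)):
    q=atz(T,255+u/3.75,165+v/3.75,z);c,s=np.cos(p[2]),np.sin(p[2]);d=q[:2]-p[:2];print(n,q.round(3),"mill",(c*d[0]+s*d[1]).round(3),(-s*d[0]+c*d[1]).round(3))
print("jar_b",atz(T,190,221,.08))
```

```text
(1, 0) [ 0.57185059 -0.04073463 -0.09251228]
(0, 1) [ 0.57872056 -0.03054707 -0.08322205]
(1, 1) [ 0.57458874 -0.03469579 -0.08549542]
[[-1.5 -0.5]
 [-1.4 -0.4]
 [-1.3 -0.8]
 [-1.2 -0.9]
 [-0.9  0.9]
 [-2.8 -1.2]
 [-1.1 -1.4]
 [-1.5 -0.8]
 [-3.2 -0.4]
 [-1.  -0.9]
 [-0.8 -1.4]
 [-1.1 -1.6]
 [-1.6 -2.7]
 [-1.7 -2.4]
 [-1.9 -1.4]
 [-2.7 -0.1]
 [ 0.2  1.8]]
[[ 0.5606  0.0358  0.071 ]
 [ 0.5566 -0.0101  0.071 ]
 [ 0.5527 -0.0559  0.071 ]
 [ 0.5488 -0.1017  0.071 ]
 [ 0.6025  0.1737  0.161 ]]
yaw tool y 1.1041881618793141
cup [ 0.547 -0.217  0.07 ] mill -0.012 -0.184
tin [ 0.697 -0.104  0.065] mill 0.128 -0.059
jar [0.466 0.132 0.075] mill -0.123 0.157
weight [0.727 0.018 0.05 ] mill 0.148 0.066
spoonbowl [0.429 0.006 0.02 ] mill -0.148 0.028
jar_b [0.49627836 0.51583851 0.08      ]
```

```bash
python3 -m creep '[{"gripper":0,"travel":[-26,-26,-3],"yaw":1.1},{"gripper":0,"travel":[-26,-26,-3],"yaw":1.1},{"gripper":0,"travel":[-26,-26,-3],"yaw":1.1},{"gripper":0,"travel":[-26,-26,-3],"yaw":1.1},{"gripper":0,"travel":[-26,-26,-3],"yaw":1.1},{"gripper":0,"travel":[-26,-26,-3],"yaw":1.1},{"gripper":0,"travel":[-26,-26,-3],"yaw":1.1},{"gripper":0,"travel":[-26,-26,-3],"yaw":1.1}]'
cat > rel.py <<'E'
import sys,numpy as np
from cell import env
# rel.py x y z yaw_of_tool_y : shift in tool cm, yaw
s=env.read_state();R=s["tool_rot"];a=[float(v) for v in sys.argv[1:]]
print("t",s["time_s"],"pos",s["tool_pos"].round(4),"F",s["force"].round(2),"w",round(s["grip_width"],4),"j",s["joints"].round(2))
print("travel cm",(R.T@(np.array(a[:3])-s["tool_pos"])*100).round(2),"yaw",round(np.arctan2(R[1,1],R[0,1])-a[3],3))
print("toolz",R[:,2].round(4))
E
python3 rel.py .555 -.033 .25 -.0855
```

```text
time_s: 0.9
tool_pos: [0.4427, 0.2932, 0.2491]
tool_rot: [[0.006, 1.0, 0.0], [1.0, -0.006, -0.001], [-0.001, 0.0, -1.0]]
force: [-0.9, 0.2, -0.2]
grip_width: 0.0338
finger_force: 0.0
t 0.9 pos [0.4427 0.2932 0.2491] F [-0.87  0.2  -0.15] w 0.0338 j [-0.94  0.34  0.33  2.02 -0.15  0.8  -0.53]
travel cm [-32.55  11.44  -0.04] yaw 0.079
toolz [ 5.0e-04 -1.2e-03 -1.0e+00]
```

```bash
python3 -m creep '[{"gripper":0,"travel":[-32,11.4,0],"yaw":0.08},{"gripper":0,"travel":[-32,11.4,0],"yaw":0.08},{"gripper":0,"travel":[-32,11.4,0],"yaw":0.08},{"gripper":0,"travel":[-32,11.4,0],"yaw":0.08},{"gripper":0,"travel":[-32,11.4,0],"yaw":0.08},{"gripper":0,"travel":[-32,11.4,0],"yaw":0.08},{"gripper":0,"travel":[-32,11.4,0],"yaw":0.08},{"gripper":0,"travel":[-32,11.4,0],"yaw":0.08}]'
python3 rel.py .555 -.033 .25 -.0855
python3 - <<'E'
from cell import env
import cv2,pickle,numpy as np
from geo import proj
f=env.grab_frame("wrist");pickle.dump((f,env.read_state()),open("w1.pkl","wb"));cv2.imwrite("pics/w1.png",f["pixels"][:,:,::-1])
print(f["position"],f["orientation"],f["k1"])
p=np.load("mill.npy");c,s=np.cos(p[2]),np.sin(p[2])
P=np.array([[-.02,y,.072] for y in(.069,.023,-.023,-.069)])@np.array([[c,-s,0],[s,c,0],[0,0,1]]).T+[p[0],p[1],0]
print(proj(f,P).round(1))
E
```

```text
time_s: 1.7
tool_pos: [0.5581, -0.0269, 0.2487]
tool_rot: [[0.082, 0.997, 0.001], [0.997, -0.082, -0.002], [-0.002, 0.001, -1.0]]
force: [-0.0, 0.3, 0.1]
grip_width: 0.0004
finger_force: 0.0
t 1.7 pos [ 0.5581 -0.0269  0.2487] F [-0.04  0.27  0.15] w 0.0004 j [-0.35  0.38  0.4   1.97 -0.2   0.83  0.08]
travel cm [-0.63 -0.25 -0.13] yaw 0.003
toolz [ 0.0012 -0.0024 -1.    ]
[0.56521671 0.05633224 0.41505927] [[ 0.99652014  0.0801456   0.02289754]
 [-0.0833239   0.95067825  0.29877748]
 [ 0.00217751 -0.29964569  0.95404807]] -0.045266555694452676
[[317.3 131.4]
 [317.3 169.3]
 [317.4 204.4]
 [317.4 236.9]]
```

View pics/w1.png

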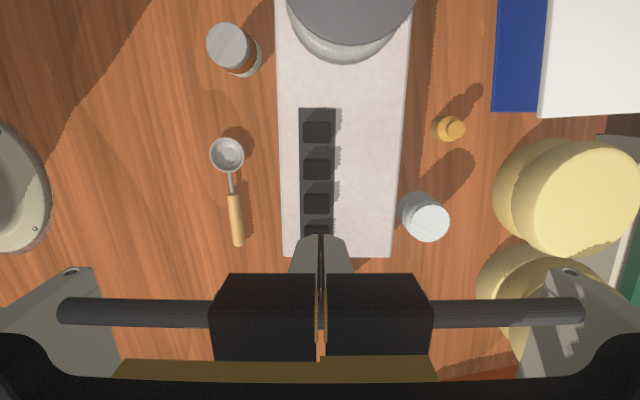

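The wrist view shows keys 1 to 3 near (317,131), (317,165) and (317,202), with key 4 partly hidden by the fingers. This agrees with the fit to within about 4 px. I'll zoom in to refine it.

Run:
```python
import cv2,pickle,numpy as np
f,_=pickle.load(open("w1.pkl","rb"));c=f["pixels"][100:240,285:350,::-1]
c=np.clip(c.astype(float)*2.2,0,255).astype(np.uint8)
cv2.imwrite("pics/c2.png",cv2.resize(c,None,fx=4.2,fy=4.2,interpolation=cv2.INTER_CUBIC))
```

```text
(no output)
```

View pics/c2.png

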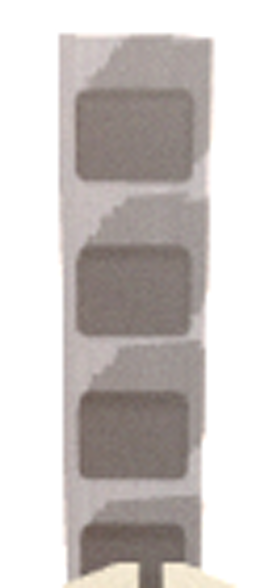

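The keys sit at (317,132), (317,169) and (317,204), within 1 px of the fit, so the pose holds. Now I'll move above key 1.

```bash
python3 -m creep '[{"gripper":0,"travel":[6.3,-0.3,0],"yaw":0.0},{"gripper":0,"travel":[6.3,-0.3,0],"yaw":0},{"gripper":0,"travel":[6.3,-0.3,5],"yaw":0},{"gripper":0,"travel":[6.3,-0.3,10],"yaw":0},{"gripper":0,"travel":[6.3,-0.3,14],"yaw":0},{"gripper":0,"travel":[6.3,-0.3,15.5],"yaw":0},{"gripper":0,"travel":[6.3,-0.3,15.5],"yaw":0},{"gripper":0,"travel":[6.3,-0.3,15.5],"yaw":0}]'
python3 rel.py .5606 .0358 .078 -.0855
python3 - <<'E'
from cell import env
import cv2
f=env.grab_frame("wrist");print(env.read_state()["force"])
cv2.imwrite("pics/w2.png",f["pixels"][:,:,::-1])
E
```

```text
time_s: 2.55
tool_pos: [0.5584, 0.0431, 0.0938]
tool_rot: [[0.074, 0.997, -0.0], [0.997, -0.074, 0.0], [0.0, -0.001, -1.0]]
force: [-0.1, -0.3, 0.4]
grip_width: 0.0007
finger_force: 0.0
t 2.55 pos [0.5584 0.0431 0.0938] F [-0.11 -0.3   0.39] w 0.0007 j [-0.36  0.59  0.27  2.1  -0.32  0.49  0.08]
travel cm [-0.71  0.27  1.58] yaw 0.011
toolz [-5.e-04  4.e-04 -1.e+00]
[-0.32465875 -0.866126    0.43726277]
```

View pics/w2.png

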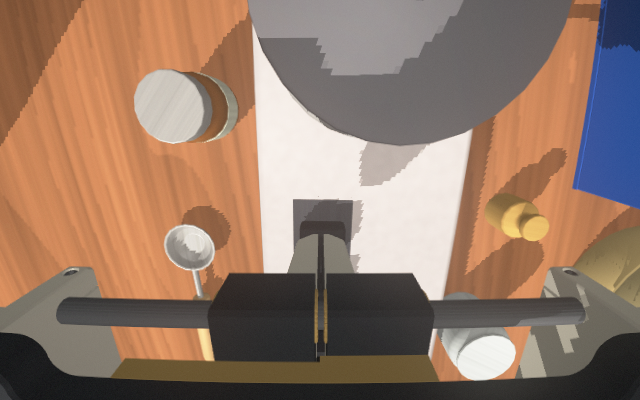

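The picture shows the fingertips at about (320,236) and key 1's far top edge at row 222, columns 302–345, centred at 323.

```bash
python3 -m creep '[{"gripper":0,"travel":[-0.7,0.25,1],"yaw":0.01},{"gripper":0,"travel":[-0.7,0.25,1.5],"yaw":0.01},{"gripper":0,"travel":[-0.7,0.25,1.5],"yaw":0.01},{"gripper":0,"travel":[-0.7,0.25,1.5],"yaw":0.01}]' | head -2
python3 rel.py .5606 .0358 .072 -.0855
python3 - <<'E'
from cell import env
import cv2,numpy as np
from geo import atz
f=env.grab_frame("wrist")
for n in range(1):
    print(env.read_state()["force"])
p=np.load("mill.npy");c,s=np.cos(p[2]),np.sin(p[2])
print("expected far edge mid",[p[0]+c*-.02-s*.082,p[1]+s*-.02+c*.082])
g=f["pixels"][150:260,280:370].astype(int).sum(2)
for r in range(150,240,4):print(r,g[r-150,::5])
E
```

```text
time_s: 3.0
tool_pos: [0.5605, 0.0345, 0.0787]
t 3.0 pos [0.5605 0.0345 0.0787] F [-0.01 -0.69  0.37] w 0.0006 j [-0.34  0.62  0.26  2.1  -0.34  0.46  0.09]
travel cm [ 0.13 -0.    0.67] yaw -0.001
toolz [ 0.e+00  1.e-04 -1.e+00]
[0.76815989 0.05451771 0.23823302]
expected far edge mid [np.float64(0.5616638794176256), np.float64(0.04871253293886233)]
150 [715 718 720 721 718 718 715 716 714 715 717 712 707 710 713 711 710 543]
154 [717 718 717 713 716 716 712 714 717 715 718 709 710 713 715 711 540 545]
158 [716 721 715 712 713 711 710 711 715 715 710 709 711 715 714 715 545 549]
162 [716 719 716 713 711 710 714 714 716 714 711 707 708 712 711 543 543 545]
166 [719 718 717 718 715 711 710 714 715 717 713 707 710 711 693 543 540 540]
170 [717 714 713 717 717 710 711 713 710 714 708 709 708 696 547 541 544 542]
174 [713 711 710 714 718 713 709 708 710 712 709 707 708 546 549 543 546 547]
178 [709 710 709 714 715 711 713 710 709 707 710 710 712 549 546 538 547 549]
182 [711 710 711 717 712 709 712 710 708 707 707 709 712 543 538 539 546 546]
186 [715 710 714 711 714 709 710 708 709 706 
[... 346 characters left out ...]
06 [705 693 321 329 332 317 260 261 262 260 262 251 261 258 317 528 539 537]
210 [704 693 324 330 326 259 265 255 256 255 265 260 256 258 318 533 574 702]
214 [702 694 318 317 261 257 262 257 256 255 264 249 253 258 360 526 519 700]
218 [702 704 317 322 188 181 185 176 188 194 180 184 239 255 358 526 692 700]
222 [702 703 311 177 181 176 177 179 176 177 172 188 177 251 403 524 701 701]
226 [702 703 314 184 188 181 184 186 179 187 181 178 185 256 457 525 703 700]
230 [698 701 309 196 194 191 196 195 172 180 178 180 185 247 459 699 704 701]
234 [698 696 310 191 195 190 201 367 184 367 208 172 174 244 522 699 696 700]
238 [701 693 314 192 200 379 375 375 182 376 377 377 202 248 696 697 693 699]
```

```bash
python3 -m creep '[{"gripper":0,"travel":[0.1,0,0.4],"yaw":0},{"gripper":0,"travel":[0.1,0,0.4],"yaw":0},{"gripper":0,"travel":[0.1,0,0.4],"yaw":0}]' | head -2
cat > fz.py <<'E'
from cell import env
s=env.read_state();print(round(s["time_s"],2),s["tool_pos"].round(4),"F",s["force"].round(2))
E
python3 fz.py
python3 - <<'E'
from cell import env
from geo import *
f=env.grab_frame("wrist");g=f["pixels"].astype(int).sum(2)
col=g[190:240,300];r=190+int(np.argmax(col<230));print(r,atz(f,319,r,.072),atz(f,319,r,.0665),env.read_state()["force"])
E
```

```text
time_s: 3.35
tool_pos: [0.5605, 0.0357, 0.0745]
3.35 [0.5605 0.0357 0.0745] F [-0.42 -0.19  0.64]
221 [0.56162024 0.05221771 0.072     ] [0.56140655 0.05006276 0.0665    ] [ 0.32639492  0.50980764 -0.5296296 ]
```

```bash
python3 -m creep '[{"gripper":0,"travel":[0.1,0,0.3],"yaw":0},{"gripper":0,"travel":[0.1,0,0.5],"yaw":0},{"gripper":0,"travel":[0.1,0,0.5],"yaw":0}]' | head -2;python3 fz.py
```

```text
time_s: 3.7
tool_pos: [0.5609, 0.0366, 0.0695]
3.7 [0.5609 0.0366 0.0695] F [-0.85 -0.17  2.9 ]
```

```bash
python3 -m creep '[{"gripper":0,"travel":[0,0,0],"yaw":0}]' >/dev/null;python3 fz.py; python3 -m creep '[{"gripper":0,"travel":[0,0,0],"yaw":0}]' >/dev/null;python3 fz.py
```

```text
3.8 [0.5609 0.0366 0.0697] F [ 0.24 -0.05  3.02]
3.9 [0.5609 0.0366 0.0698] F [-0.08 -0.11  1.76]
```

Key 1 yields about 2.5 N at 2.3 mm, so it is raised and now tapped. Next is key 2.

```bash
python3 -m creep '[{"gripper":0,"travel":[0,0,-1],"yaw":0},{"gripper":0,"travel":[0,0,-1.2],"yaw":0},{"gripper":0,"travel":[-4.6,0,-1.2],"yaw":0},{"gripper":0,"travel":[-4.6,0,-1.2],"yaw":0},{"gripper":0,"travel":[-4.6,0,-0.6],"yaw":0},{"gripper":0,"travel":[-4.6,0,-0.6],"yaw":0}]' | head -2;python3 rel.py .5570 -.0095 .0697 -.0855
```

```text
time_s: 4.5
tool_pos: [0.5564, -0.0085, 0.075]
t 4.5 pos [ 0.5564 -0.0085  0.075 ] F [-0.92  0.97  0.19] w 0.0008 j [-0.25  0.62  0.24  2.11 -0.33  0.44  0.16]
travel cm [-0.09  0.07  0.53] yaw 0.0
toolz [-9.e-04  5.e-04 -1.e+00]
```

```bash
python3 -m creep '[{"gripper":0,"travel":[0,0,0.4],"yaw":0},{"gripper":0,"travel":[0,0,0.6],"yaw":0},{"gripper":0,"travel":[0,0,0.6],"yaw":0}]' >/dev/null;python3 fz.py;python3 -m creep '[{"gripper":0,"travel":[0,0,0],"yaw":0}]' >/dev/null;python3 fz.py; python3 -m creep '[{"gripper":0,"travel":[0,0,0],"yaw":0}]' >/dev/null;python3 fz.py
```

```text
4.8 [ 0.5568 -0.0082  0.0694] F [-0.52  1.88  2.71]
4.9 [ 0.5568 -0.0084  0.0696] F [0.26 1.04 2.9 ]
5.0 [ 0.5568 -0.0088  0.0697] F [-0.95  2.71  2.65]
```

Key 2 also yields about 2.7 N, so it is raised and tapped. Next is key 3.

```bash
python3 -m creep '[{"gripper":0,"travel":[0,0,-1],"yaw":0},{"gripper":0,"travel":[0,0,-1.2],"yaw":0},{"gripper":0,"travel":[-4.6,0,-1.2],"yaw":0},{"gripper":0,"travel":[-4.6,0,-1.2],"yaw":0},{"gripper":0,"travel":[-4.6,0,-0.6],"yaw":0},{"gripper":0,"travel":[-4.6,0,-0.6],"yaw":0},{"gripper":0,"travel":[-4.6,0,-0.6],"yaw":0}]' | head -2;python3 rel.py .5531 -.0553 .0697 -.0855
```

```text
time_s: 5.7
tool_pos: [0.5526, -0.0541, 0.0753]
t 5.7 pos [ 0.5526 -0.0541  0.0753] F [-0.63  0.48 -0.08] w 0.0007 j [-0.16  0.62  0.23  2.12 -0.31  0.44  0.23]
travel cm [-0.11  0.06  0.56] yaw 0.001
toolz [-7.e-04  4.e-04 -1.e+00]
```

```bash
python3 -m creep '[{"gripper":0,"travel":[0,0,0.4],"yaw":0},{"gripper":0,"travel":[0,0,0.6],"yaw":0},{"gripper":0,"travel":[0,0,0.6],"yaw":0}]' >/dev/null;python3 fz.py;python3 -m creep '[{"gripper":0,"travel":[0,0,0],"yaw":0}]' >/dev/null;python3 fz.py; python3 -m creep '[{"gripper":0,"travel":[0,0,0],"yaw":0}]' >/dev/null;python3 fz.py
```

```text
6.0 [ 0.553  -0.0543  0.0695] F [0.28 1.49 3.23]
6.1 [ 0.553  -0.0545  0.0697] F [-0.34  2.22  2.55]
6.2 [ 0.553  -0.0548  0.0698] F [-0.    1.52  2.58]
```

Key 3 is raised and tapped too, so key 4 should be the latched one.

```bash
python3 -m creep '[{"gripper":0,"travel":[0,0,-1],"yaw":0},{"gripper":0,"travel":[0,0,-1.2],"yaw":0},{"gripper":0,"travel":[-4.6,0,-1.2],"yaw":0},{"gripper":0,"travel":[-4.6,0,-1.2],"yaw":0},{"gripper":0,"travel":[-4.6,0,-0.6],"yaw":0},{"gripper":0,"travel":[-4.6,0,-0.6],"yaw":0},{"gripper":0,"travel":[-4.6,0,-0.6],"yaw":0}]' | head -2;python3 rel.py .549 -.1012 .0697 -.0855
```

```text
time_s: 6.9
tool_pos: [0.5487, -0.0999, 0.0753]
t 6.9 pos [ 0.5487 -0.0999  0.0753] F [ 0.17 -0.75  0.13] w 0.0006 j [-0.07  0.62  0.22  2.11 -0.3   0.44  0.3 ]
travel cm [-0.13  0.05  0.56] yaw 0.001
toolz [-8.e-04  5.e-04 -1.e+00]
```

```bash
python3 -m creep '[{"gripper":0,"travel":[0,0,0.4],"yaw":0},{"gripper":0,"travel":[0,0,0.6],"yaw":0},{"gripper":0,"travel":[0,0,0.6],"yaw":0}]' >/dev/null;python3 fz.py;python3 -m creep '[{"gripper":0,"travel":[0,0,0],"yaw":0}]' >/dev/null;python3 fz.py; python3 -m creep '[{"gripper":0,"travel":[0,0,0],"yaw":0}]' >/dev/null;python3 fz.py
```

```text
7.2 [ 0.5486 -0.1005  0.0692] F [-0.11  0.01 -1.03]
7.3 [ 0.5488 -0.1008  0.0695] F [-0.37 -0.33 -0.09]
7.4 [ 0.5488 -0.1009  0.0697] F [ 0.2  -0.05  0.39]
```

No force at 69.7 mm, so key 4 is latched. I'll lower gently until it pushes back.

```bash
python3 -m creep '[{"gripper":0,"travel":[0,0,0.2],"yaw":0},{"gripper":0,"travel":[0,0,0.32],"yaw":0},{"gripper":0,"travel":[0,0,0.32],"yaw":0}]' >/dev/null;python3 fz.py;python3 -m creep '[{"gripper":0,"travel":[0,0,0],"yaw":0}]' >/dev/null;python3 fz.py; python3 -m creep '[{"gripper":0,"travel":[0,0,0],"yaw":0}]' >/dev/null;python3 fz.py
```

```text
7.7 [ 0.5489 -0.1009  0.0665] F [-1.89 -0.24  4.05]
7.8 [ 0.5489 -0.1009  0.0666] F [-1.31 -0.59  4.85]
7.9 [ 0.5489 -0.1009  0.0667] F [1.1  0.51 4.62]
```

Key 4 stands firm at 66.6 mm, about 4.5 N, so it is latched and tapped. I'll lift off, then press it fully in steps.

```bash
python3 -m creep '[{"gripper":0,"travel":[0,0,-0.9],"yaw":0},{"gripper":0,"travel":[0,0,-0.9],"yaw":0},{"gripper":0,"travel":[0,0,-0.9],"yaw":0},{"gripper":0,"travel":[0,0,-0.2],"yaw":0},{"gripper":0,"travel":[0,0,0.2],"yaw":0},{"gripper":0,"travel":[0,0,0.4],"yaw":0},{"gripper":0,"travel":[0,0,0.4],"yaw":0}]' >/dev/null;python3 fz.py;python3 -m creep '[{"gripper":0,"travel":[0,0,0.05],"yaw":0},{"gripper":0,"travel":[0,0,0.05],"yaw":0}]' >/dev/null;python3 fz.py
```

```text
8.6 [ 0.549  -0.1009  0.0627] F [-1.23  1.2  10.42]
8.8 [ 0.5491 -0.1009  0.0623] F [-2.31  1.56 12.41]
```

Force reached 12 N at the hard stop. Now I'll let go and lift clear.

```bash
python3 -m creep '[{"gripper":0,"travel":[0,0,0],"yaw":0},{"gripper":0,"travel":[0,0,-0.5],"yaw":0},{"gripper":0,"travel":[0,0,-1.5],"yaw":0},{"gripper":0,"travel":[0,0,-5],"yaw":0},{"gripper":0,"travel":[0,0,-10],"yaw":0},{"gripper":0,"travel":[-8,0,-15],"yaw":0},{"gripper":0,"travel":[-8,0,-18],"yaw":0},{"gripper":0,"travel":[-8,0,-18],"yaw":0}]' >/dev/null
python3 -m creep '[{"gripper":0,"travel":[-6,-4,0],"yaw":0},{"gripper":0,"travel":[-6,-4,0],"yaw":0},{"gripper":0,"travel":[-6,-4,0],"yaw":0}]'|head -2
python3 - <<'E'
from cell import env
import cv2,numpy as np
from geo import *
f=env.grab_frame("wrist");im=f["pixels"][:,:,::-1]
p=np.load("mill.npy");c,s=np.cos(p[2]),np.sin(p[2])
P=np.array([[-.02,y,.072] for y in(.069,.023,-.023,-.069)])@np.array([[c,-s,0],[s,c,0],[0,0,1]]).T+[p[0],p[1],0]
q=proj(f,P);print(q.round(1));u,v=q.mean(0).astype(int)
x0=max(u-60,0);y0=max(v-75,0);cr=im[y0:y0+150,x0:x0+120]
cr=np.clip(cr.astype(float)*2.2,0,255).astype(np.uint8)
cv2.imwrite("pics/w3.png",cv2.resize(cr,None,fx=4,fy=4,interpolation=cv2.INTER_CUBIC));print(x0,y0)
E
```

```text
time_s: 9.9
tool_pos: [0.4942, -0.2394, 0.2419]
[[360.9 -88.9]
 [360.  -37.3]
 [358.9  12. ]
 [357.8  58.6]]
299 0
```

View pics/w3.png

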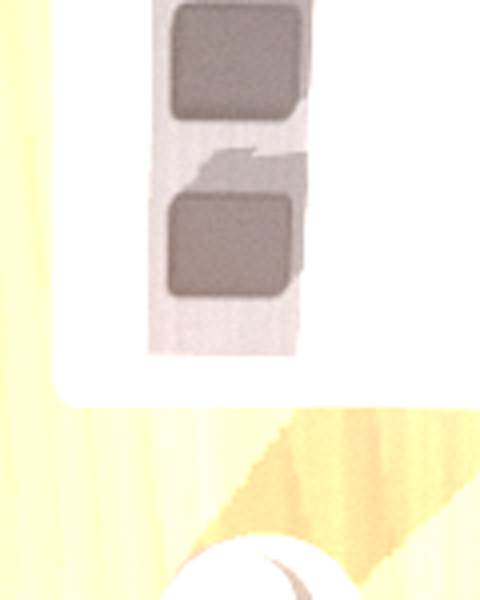

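The crop shows keys 3 and 4 near (358,15) and (357,61) full-frame. I'll get a view of all four and test key 4's height numerically.

```bash
python3 -m creep '[{"gripper":0,"travel":[2,-1,-8],"yaw":0},{"gripper":0,"travel":[2,-1,-8],"yaw":0},{"gripper":0,"travel":[2,-1,-8],"yaw":0},{"gripper":0,"travel":[2,-1,-8],"yaw":0}]'|head -2
python3 - <<'E'
from cell import env
import cv2,numpy as np
from geo import *
f=env.grab_frame("wrist");im=f["pixels"][:,:,::-1]
p=np.load("mill.npy");c,s=np.cos(p[2]),np.sin(p[2])
for h in(.072,.0665):
  for y in(.069,.023,-.023,-.069):
    P=np.array([[-.02+a,y+b,h] for a in(-.017,.017) for b in(-.013,.013)])@np.array([[c,-s,0],[s,c,0],[0,0,1]]).T+[p[0],p[1],0]
    q=proj(f,P);print(h,y,q.mean(0).round(1),"w,h",(q.max(0)-q.min(0)).round(1))
u,v=q.mean(0).astype(int)
x0=max(u-40,0);y0=max(v-110,0);print(x0,y0)
cr=np.clip(im[y0:y0+150,x0:x0+80].astype(float)*2.2,0,255).astype(np.uint8)
a=cv2.resize(cr,None,fx=4,fy=4,interpolation=cv2.INTER_CUBIC)
t=env.grab_frame("top")["pixels"][165:245,305:385,::-1];t=np.clip(t.astype(float)*1.8,0,255).astype(np.uint8)
cv2.imwrite("pics/w4.png",np.hstack([a,cv2.copyMakeBorder(cv2.resize(t,(400,400),interpolation=cv2.INTER_CUBIC),0,200,0,0,cv2.BORDER_CONSTANT)]))
E
```

```text
time_s: 10.35
tool_pos: [0.4895, -0.2147, 0.3219]
0.072 0.069 [358.3 -24.3] w,h [27.  23.1]
0.072 0.023 [357.3  15.1] w,h [26.3 22.1]
0.072 -0.023 [356.2  52.8] w,h [25.6 21. ]
0.072 -0.069 [355.1  88.6] w,h [24.9 19.8]
0.0665 0.069 [357.8 -22.4] w,h [26.7 22.8]
0.0665 0.023 [356.7  16.5] w,h [26.  21.8]
0.0665 -0.023 [355.7  53.6] w,h [25.3 20.7]
0.0665 -0.069 [354.6  88.9] w,h [24.5 19.5]
314 0
```

View pics/w4.png

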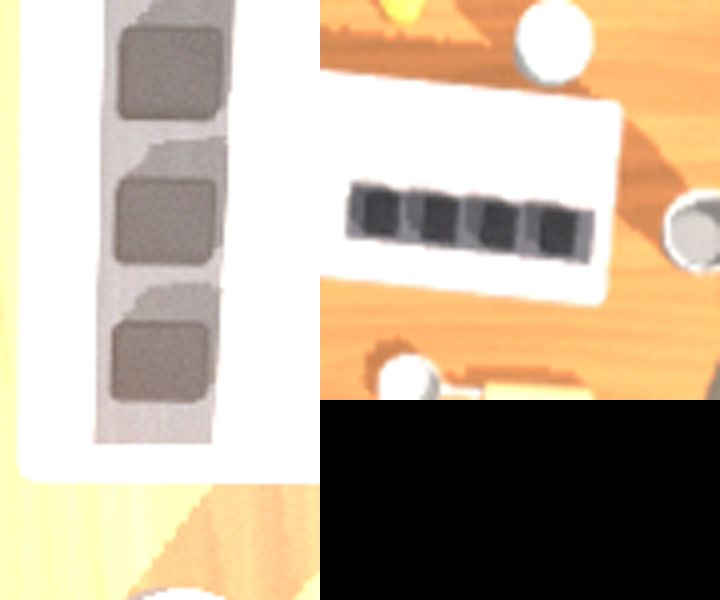

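Key 4's shadow offset is now 35 px against key 3's 39 px. It was only 24 px against 47 px while latched, so all four keys are up, and the neighbouring items haven't moved.

```bash
python3 -c "
from cell import env
print(env.sign_off())"
```

```text
the job is handed in; nothing more can be done
None
```

I tapped the four keys lightly in order from the bowl and found key_4 latched. A full press at about 12 N released it, so all four keys are up, and the job is handed in (no verdict came back).

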